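Plug a sensor board into a kiln controller and lever it home

ROBOT

A 7-joint arm with a two-finger parallel gripper is mounted at the origin on a cart in front of the work surface, level with it; the furniture and walls round the work are solid. World frame = base frame: x ahead of the robot, y to its left, z up, the work surface at z = 0. Lengths are in m, angles in rad, forces in N, time in s.
With the tool pointing down it reaches from about 0.4 to 0.875 m from the base axis. Payload 19.3 kg.
Tool frame: the origin (TCP) lies at the very end of the fingers, on their centre line; the grasp point (between the pads) lies 19 mm behind it; z points along the fingers, y is the line along which they close (so a half turn about z gives the same grasp; the last joint's range is limited). The gripper opens to 85 mm and grips with 20 to 120 N. Pads are 22 mm wide; open, the fingers measure 114 mm over their backs; the gripper's body (76 mm by 85 mm) begins 54 mm behind the grasp point. The pads swing forward as they close: fully open they stand 13 mm farther back than shut.
Start: joints at [1.064, 0.521, -0.036, 1.599, 0.021, 1.021, -0.113], TCP at [0.264, -0.566, 0.231] pointing down, gripper open.
Joint ranges: [-2.91, 2.91], [-0.3, 2.13], [-1.5, 1.42], [0.17, 2.43], [-1.26, 4.41], [0.16, 1.93], [-2.52, 2.52]. Speed limits (rad/s): [1.89, 1.89, 2.39, 2.39, 3.01, 3.01, 3.01].

INTERFACE

Orientations are given as a rotation vector (axis times angle).
In Python, from workcell import robot gives the robot as it stands. Calls block until the motion is done:
- robot.move_ptp(position, orientation): joint-space move of the TCP to a pose.
- robot.servo_line(position, v=0.15, ori=None): straight line of the TCP; ori=None keeps the orientation; v is the mean speed in m/s.
- robot.move_j(angles): joint-space move.
- robot.grip(opening): finger opening in m; the grip force is fixed at half the most; returns when the fingers have stopped.
- robot.dwell(seconds).
- robot.ik(position, orientation): joint angles nearest the present ones, or None.
- robot.read_state(): the state.
- robot.capture(name): name is "side" or "top" or "wrist"; returns (picture, depth): 420x560x3 uint8, red, green, blue; 420x560 float32, m along the optical axis (not along the pixel's ray), 0 where there is no reading.
- robot.camera_model(name): a dict with "mtx" (3x3 intrinsics, pixels), "pose" (4x4, takes a point from camera to world coordinates). Camera axes: x right, y up, looking along -z (the intrinsics and any distortion apply to the point x, -y, -z); pixel columns grow to the right and rows downward; lengths in m; the calibration is good to about 2 mm. The wrist camera is an equidistant fisheye: a pixel r from the principal point sees the ray r / f radians off the axis. A picture is of the moment at which its call begins: read the wrist's pose just before it. camera_model takes no time and is no camera call; for the wrist camera it gives the pose at the moment of the call.
A pose or a line that the arm cannot do raises robot.IKError and nothing moves.
- robot.close_job(): hands the job in; it is judged then, once.
Trained networks look in the newest picture that a camera, given by its name, has taken for a name from the list of things; names that differ only in an ending like _2 or _b are one class to them, and where a whole thing is asked for, a point or a joint stands for the part that bears it (a point fixed in the world has none). Each returns a list of dicts, best first, with "conf" (0 to 1); they miss things now and then, are a little off and sometimes report something else, mostly with a low value. They report only what shows in the picture. A call takes as long as a camera call.
- robot.outline_of(label, camera): "mask" (420x560 bool, what is visible of it) and "box" ([left, top, width, height] in pixels, round what is visible of it).
The state is a dict: "time_s": time; "qpos": joint angles; "joint_vel": joint speeds; "joint_efforts": joint torques, N m; "eef_pos": TCP position; "ee_rot": TCP orientation; "contact_force": force on the tool from outside, world axes, zero at the start; "ft_torque": the same for the moment, N m; "gripper_width": finger opening in m; "finger_force": force on a finger pad.
Only numpy, scipy, OpenCV 4.12 (cv2) and the standard library are available. Lean on these libraries where they do the work, as an engineer would, in place of code of your own. Each camera call takes 0.05 s, during which the arm holds its last target. There are 200 camera calls.

TASK

Fit the sensor board that stands in the wooden block into the open kiln controller: lower it between the two upright card guides, component side towards the long screw terminal, and slide it down by hand, without dropping it, until you feel it meet the sprung contacts. Let go and swing both black levers in over the board until each goes firm on its shoulder, so that together they clamp the board fully down. Force nothing: never push a lever with more than about 20 N or the board with more than about 30 N, and leave the tools and jars round about where they are.

Things in the scene. Friction and masses are not known exactly. Their poses are not given: they have to be found in the camera images.
- board: loose sensor board, a dark green plate 130 mm wide (y), 4 mm thick (x), components on its -x face, 105 mm high with its grip bar, 0.13 to 0.21 kg. Origin at the middle of its lower edge, z up. Gilt contacts along the lower edge, 114 mm wide; an 8 mm notch there, 20 mm off centre on +y, lets it seat one way round only. Stands in the stand, leaning up to 4 degrees
- board_grip (a point): middle of the board's grip bar, 92 mm over its lower edge: aluminium, 12 mm thick (the board's x), 56 mm long (y), 79 to 105 mm over the lower edge. Pinch it across its thickness
- board_shoulder_left (a point): middle of the top of the board's +y shoulder (the other is its mirror image): an aluminium block 12 mm thick, 20 mm long on the upper corner, its top 80 mm over the lower edge, 54 mm from the middle. A lever's nose presses on it
- stand: pine block, 66 x 150 x 35 mm, fixed, with a saw kerf 5.6 mm wide and 23 mm deep along its y, open at both ends; origin at the centre of its underside. The board's lower edge stands on the kerf's floor, 12 mm over the bench
- chassis: open controller, fixed: aluminium tray 150 x 216 mm with a green base board. Origin on the bench under the middle of the card slot, which runs along y in the plane x = 0; -x is its front, with the long screw terminal. A grey guide post at each end of the slot, top 93 mm over the bench; hinge cheeks outside the posts reach 121 mm. Nothing else is over 60 mm high
- slot_mouth (a point): middle of the slot between the posts, 92 mm over the bench, at the top of the lead-in. Each post has an upright groove 5.5 mm wide (0.75 mm play to each side of the board, 1 mm at each end), 5 mm deep, from 82 mm over the bench downward; the lead-in above it opens about 5 mm more to each side
- socket (a point): middle of the black socket's top, 41 mm over the bench. Hidden in it a sprung contact strip meets the board's lower edge 30 to 38 mm over the bench, differing from unit to unit. It gives 4 mm under 2.6 N rising to 5 N, then is hard, and lifts the board again when let go. So the levers go firm at different angles, about 1.3 to 1.75 rad
- lever_left: black left lever, a bell crank at the slot's +y end. Origin on its pin: 113 mm over the bench, 78 mm from the slot's middle. Its angle runs from 0 (nose straight up, handle outward and 38 deg up) to 2.0 rad; starts at 0 to 0.3; swung inward the handle is upright at 0.91. Body z = pin to nose, x = along the pin (the chassis' x). Stiff pin (0.14 N m): stays where it is left, holds up to 7 N on the board
- lever_left_pad (a point): centre of the left lever's black grip at the end of its handle, 56 mm from the pin: a sleeve of 16 mm diameter, 28 mm long, parallel to the pin, that turns freely on its spindle so that a pushing finger does not drag on it. Push it from outside, inward along the slot, following its arc; 3 to 5 N moves the lever until its nose meets the board
- lever_left_nose (a point): centre of the left lever's nose, a steel roll of 8 mm diameter, 16 mm long, 21 mm from the pin. It stands up clear of the board's way when open and comes down on the board's shoulder when the lever is swung in. The force at the nose is then about 2.7 times the extra push at the pad
- lever_right: black right lever, a bell crank at the slot's -y end. Origin on its pin: 113 mm over the bench, 78 mm from the slot's middle. Its angle runs from 0 (nose straight up, handle outward and 38 deg up) to 2.0 rad; starts at 0 to 0.3; swung inward the handle is upright at 0.91. Body z = pin to nose, x = along the pin (the chassis' x). Stiff pin (0.14 N m): stays where it is left, holds up to 7 N on the board
- lever_right_pad (a point): centre of the right lever's black grip at the end of its handle, 56 mm from the pin: a sleeve of 16 mm diameter, 28 mm long, parallel to the pin, that turns freely on its spindle so that a pushing finger does not drag on it. Push it from outside, inward along the slot, following its arc; 3 to 5 N moves the lever until its nose meets the board
- lever_right_nose (a point): centre of the right lever's nose, a steel roll of 8 mm diameter, 16 mm long, 21 mm from the pin. It stands up clear of the board's way when open and comes down on the board's shoulder when the lever is swung in. The force at the nose is then about 2.7 times the extra push at the pad
- driver: screwdriver with a red handle, lying in front of the work; a bystander
- plier: combination pliers with red handles, lying in front of the work; a bystander
- tub: clear tub of screws with a red lid, 85 mm wide, 64 mm high, behind the work; a bystander
- jar: glass jar with a teal lid, 60 mm wide, 109 mm high, behind the work; a bystander

How it is judged:
By the outcome, as a careful person would: the job done as asked, in the order asked, and still so for the second after the job is handed in, with the robot touching nothing.
It also fails if it takes over 72 s, if anything falls off the work surface, if the arm or the gripper's body presses on something with over 40 N, if the wrist force passes 120 N, or if a joint passes its speed limit or range.

## Working session

There is one attempt and no reset: what is moved stays moved. The work goes in short steps, each a Python script; the robot and the scene stay as the last script left them, time stands still between calls to the robot, and variables do not carry over. Pictures are saved under pics/ and viewed, at most 10 in all, crops included, and the job is handed in when it is done.

```bash
ls; mkdir -p pics
cat > h.py <<'E'
import numpy as np, cv2
from scipy.spatial.transform import Rotation as R
from workcell import robot
def cloud(name):
    cm=robot.camera_model(name); im,d=robot.capture(name)
    K=np.array(cm["mtx"]);T=np.array(cm["pose"])
    v,u=np.mgrid[0:420,0:560].astype(float)
    x=(u-K[0,2])/K[0,0]; y=(v-K[1,2])/K[1,1]
    if name=="wrist":
        r=np.hypot(x,y)+1e-9; s=np.tan(np.minimum(r,1.5))/r; x=x*s;y=y*s
    P=np.stack([x*d,-y*d,-d],-1)@T[:3,:3].T+T[:3,3]
    P[d==0]=np.nan
    return im,d,P
def save(im,n): cv2.imwrite("pics/"+n+".png",im[...,::-1])
E
python3 - <<'E'
from h import *
for c in ["top","side"]:
    im,d,P=cloud(c); save(im,c); np.savez(c,im=im,P=P)
    print(c,{k:np.round(v,3).tolist() for k,v in robot.camera_model(c).items() if k in("mtx","pose")})
    for l in ["board","board_grip","stand","chassis","socket","lever_left","lever_right","lever_left_pad","lever_right_pad","jar","tub"]:
        for o in robot.outline_of(l,c)[:2]:
            m=o["mask"]&np.isfinite(P[...,0]); q=P[m]
            if len(q): print(l,round(o["conf"],2),o["box"],np.round(np.median(q,0),3),np.round(np.percentile(q,2,axis=0),3),np.round(np.percentile(q,98,axis=0),3))
print(robot.read_state())
E
```

```text
pics
top {'mtx': [[427.698, 0.0, 270.908], [0.0, 427.698, 215.835], [0.0, 0.0, 1.0]], 'pose': [[0.021, 0.993, -0.12, 0.453], [-1.0, 0.019, -0.012, 0.062], [-0.01, 0.121, 0.993, 1.068], [0.0, 0.0, 0.0, 1.0]]}
board 0.72 [164.1, 211.7, 61.5, 13.6] [0.562 0.254 0.092] [0.555 0.189 0.032] [0.573 0.311 0.119]
board_grip 0.9 [166.7, 214.1, 57.3, 11.3] [0.562 0.254 0.093] [0.555 0.19  0.034] [0.571 0.313 0.119]
stand 0.79 [163.8, 204.3, 69.1, 34.8] [0.555 0.246 0.034] [0.529 0.18  0.014] [0.597 0.324 0.038]
stand 0.59 [165.3, 212.8, 58.7, 12.1] [0.562 0.255 0.092] [0.555 0.19  0.031] [0.573 0.313 0.119]
socket 0.97 [297.0, 191.9, 117.6, 69.0] [ 0.549 -0.112  0.014] [ 0.483 -0.219  0.002] [0.63  0.001 0.156]
lever_left 0.7 [293.3, 212.8, 26.9, 15.9] [ 0.555 -0.006  0.139] [ 0.543 -0.038  0.009] [0.569 0.018 0.157]
lever_right 0.72 [383.6, 226.0, 28.0, 11.6] [ 0.541 -0.21   0.146] [ 0.528 -0.23   0.108] [ 0.553 -0.179  0.165]
lever_left_pad 0.46 [295.3, 214.5, 25.1, 10.7] [ 0.554 -0.002  0.142] [ 0.543 -0.036  0.115] [0.569 0.019 0.157]
lever_left_pad 0.42 [383.2, 222.4, 33.1, 14.3] [ 0.541 -
[... 2274 characters left out ...]
2, 'qpos': array([ 1.06381542,  0.52138576, -0.03628691,  1.59949851,  0.02117333,
        1.02105266, -0.112819  ]), 'joint_vel': array([-0.00042254,  0.00062064, -0.00135646,  0.00194247, -0.0018764 ,
       -0.00063847, -0.00032803]), 'joint_efforts': array([-1.45792445e-03, -9.26825738e+01,  1.97745234e+00, -3.70230424e+01,
        1.81403611e-02,  2.14520558e-03, -7.52636993e-05]), 'eef_pos': array([ 0.26437339, -0.56634136,  0.23130033]), 'ee_rot': array([3.06696985e+00, 6.80512243e-01, 4.60378278e-05]), 'contact_force': array([-0.33921376,  0.43003312, -0.73611936]), 'ft_torque': array([ 0.00101571,  0.02327493, -0.02882457]), 'finger_force': 0.0, 'gripper_width': 0.08573217056009337}
```

Run:
```python
from h import *
a=np.load("top.npz");b=np.load("side.npz")
t=cv2.resize(a["im"][100:290,150:430],None,fx=2.8,fy=2.8); save(t,"topc")
s=cv2.resize(b["im"][130:370,180:420],None,fx=2.5,fy=2.5); save(s,"sidec")
```

```text
(no output)
```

View pics/topc.png

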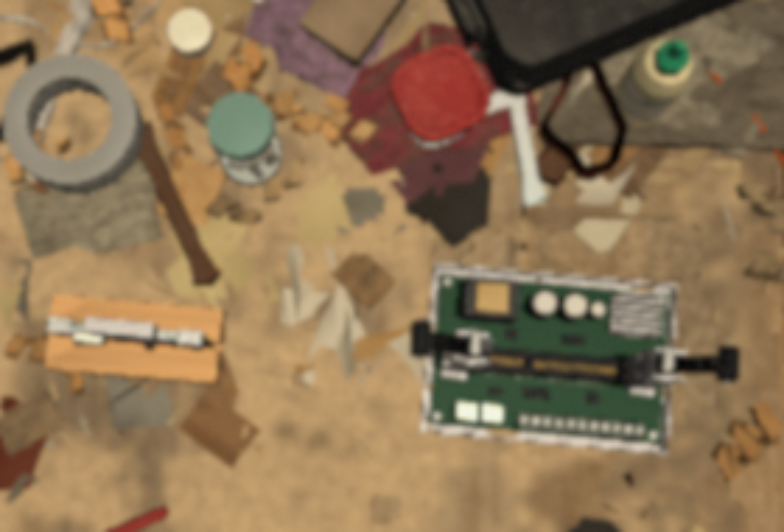

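View pics/sidec.png

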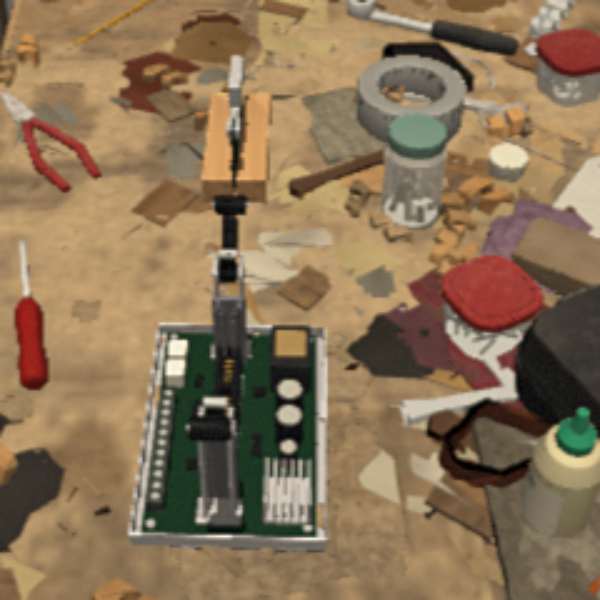

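```bash
cat >> h.py <<'E'
def ori(yaw=0,flip=1,tiltx=0,tilty=0):
    # tool down; tool y along chassis +-x (yawed); tiltx/tilty: extra rotation about the yawed x / y axes
    M=np.array([[0,flip,0],[flip,0,0],[0,0,-1.]])
    return (R.from_euler('z',yaw)*R.from_euler('x',tiltx)*R.from_euler('y',tilty)*R.from_matrix(M)).as_rotvec()
E
python3 - <<'E'
from h import *
yaw=-0.066
for f in (1,-1):
    for p in ([.52,-.108,.38],[.52,.25,.33]):
        q=robot.ik(p,ori(yaw,f)); print(f,None if q is None else np.round(q,2))
f=min((1,-1),key=lambda f: np.inf if robot.ik([.52,-.108,.38],ori(yaw,f)) is None else abs(robot.ik([.52,-.108,.38],ori(yaw,f))[6]))
print("flip",f)
robot.move_ptp([.52,-.108,.36],ori(yaw,f)); print(robot.read_state()["time_s"], robot.read_state()["contact_force"])
im,d,P=cloud("wrist"); save(im,"w1"); np.savez("w1",im=im,P=P)
for l in ["chassis","socket","slot_mouth","lever_left","lever_right","lever_left_pad","lever_right_pad","lever_left_nose","lever_right_nose"]:
    for o in robot.outline_of(l,"wrist")[:2]:
        q=P[o["mask"]&np.isfinite(P[...,0])]
        if len(q): print(l,round(o["conf"],2),o["box"],np.round(np.median(q,0),3),np.round(np.percentile(q,2,axis=0),3),np.round(np.percentile(q,98,axis=0),3))
robot.move_ptp([.52,.25,.33],ori(yaw,f)); print(robot.read_state()["time_s"],robot.read_state()["contact_force"])
im,d,P=cloud("wrist"); save(im,"w2"); np.savez("w2",im=im,P=P)
for l in ["board","board_grip","stand"]:
    for o in robot.outline_of(l,"wrist")[:2]:
        q=P[o["mask"]&np.isfinite(P[...,0])]
        if len(q): print(l,round(o["conf"],2),o["box"],np.round(np.median(q,0),3),np.round(np.percentile(q,2,axis=0),3),np.round(np.percentile(q,98,axis=0),3))
print(robot.read_state()["time_s"])
save(np.hstack([np.load("w1.npz")["im"],im])[:, :, :],"w12")
E
python3 -c "
import cv2;i=cv2.imread('pics/w12.png');cv2.imwrite('pics/w12s.png',cv2.resize(i,(800,300),interpolation=cv2.INTER_AREA))"
```

```text
1 [ 0.47  0.27 -0.48  1.62  0.13  1.29 -0.1 ]
1 [ 0.13  0.52 -1.02  1.57  0.45  1.31 -1.01]
-1 [-0.77  0.59  1.4   1.67 -0.59  1.39 -2.49]
-1 [ 0.25  0.63 -1.27  1.56  0.61  1.4   2.  ]
flip 1
3.15 [-0.58596115  0.47730361 -0.14711971]
socket 0.73 [250.6, 60.5, 103.3, 218.9] [ 0.549 -0.109  0.016] [ 0.482 -0.221  0.005] [0.629 0.005 0.157]
socket 0.18 [290.4, 61.4, 28.7, 53.7] [ 0.553 -0.004  0.143] [ 0.542 -0.04   0.117] [0.566 0.015 0.157]
slot_mouth 0.86 [253.7, 58.6, 100.5, 222.7] [ 0.55  -0.108  0.016] [ 0.482 -0.22   0.005] [0.629 0.005 0.158]
lever_left 0.64 [289.4, 60.3, 30.8, 57.6] [ 0.554 -0.003  0.143] [ 0.542 -0.041  0.006] [0.569 0.017 0.157]
lever_right 0.62 [289.2, 224.4, 25.1, 55.1] [ 0.54  -0.211  0.149] [ 0.527 -0.229  0.117] [ 0.551 -0.181  0.166]
lever_left_pad 0.72 [292.2, 62.6, 28.0, 54.0] [ 0.554 -0.004  0.143] [ 0.542 -0.041  0.116] [0.568 0.017 0.157]
lever_right_pad 0.88 [289.2, 226.7, 25.3, 54.1] [ 0.54  -0.212  0.148] [ 0.526 -0.293  0.003] [ 0.554 -0.181  0.166]
lever_left_nose 0.83 [293.6, 62.1, 24.2, 52.3] [ 0.554 -0.005  0.142] [ 0.543 -0.041  0.114] [0.568 0.017 0.157]
lever_right_nose 0.74 [293.3, 228.2, 23.4, 54.4] [ 0.54  -0.211  0.148] [ 0.526 -0.23   0.115] [ 0.552 -0.181  0.166]
5.0 [ 0.39655747 -1.07224644  1.1499137 ]
board 0.82 [304.1, 115.7, 22.1, 105.7] [0.561 0.257 0.093] [0.554 0.19  0.039] [0.571 0.312 0.119]
board_grip 0.62 [304.6, 119.9, 20.8, 100.7] [0.561 0.255 0.093] [0.554 0.189 0.036] [0.572 0.31  0.119]
stand 0.96 [283.5, 103.6, 52.4, 108.7] [0.554 0.26  0.035] [0.529 0.182 0.013] [0.598 0.326 0.037]
5.2
```

View pics/w12s.png

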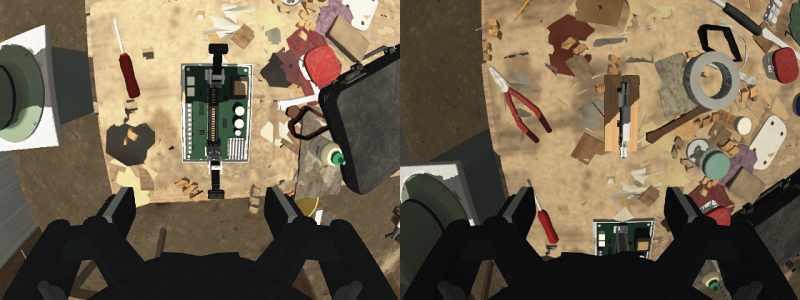

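Run:
```python
from h import *
for n in ["top","side","w2"]:
    P=np.load(n+".npz")["P"].reshape(-1,3); P=P[np.isfinite(P[:,0])]
    b=P[(abs(P[:,0]-.563)<.03)&(abs(P[:,1]-.25)<.09)]
    for lo,hi in ((.112,.125),(.086,.0965),(.03,.038)):
        q=b[(b[:,2]>lo)&(b[:,2]<hi)]
        if len(q)<5: continue
        (c,wh,a)=cv2.minAreaRect(q[:,:2].astype(np.float32)*1000)
        k=np.polyfit(q[:,1],q[:,0],1)
        print(n,lo,len(q),np.round(c,1),np.round(wh,1),round(a,1),"slope",round(k[0],4),"mean",np.round(q.mean(0),4))
for n in ["top","side","w1"]:
    P=np.load(n+".npz")["P"].reshape(-1,3); P=P[np.isfinite(P[:,0])]
    b=P[(abs(P[:,0]-.55)<.1)&(abs(P[:,1]+.108)<.16)]
    q=b[(b[:,2]>.002)&(b[:,2]<.03)&(abs(b[:,0]-.555)<.085)&(abs(b[:,1]+.11)<.118)]
    print(n,"tray",cv2.minAreaRect(q[:,:2].astype(np.float32)*1000))
    b=b[abs(b[:,0]-.548)<.04]
    for lo,hi in ((.084,.097),(.116,.124),(.126,.18),(.036,.044)):
        q=b[(b[:,2]>lo)&(b[:,2]<hi)]
        L=q[q[:,1]>-.108];Rr=q[q[:,1]<-.108]
        for s,g in (("L",L),("R",Rr)):
            if len(g)>2: print(n,lo,s,len(g),"mean",np.round(g.mean(0),4),"rng",np.round(g.min(0),3),np.round(g.max(0),3))
```

```text
top 0.112 134 [564.  250.7] [55.6 12.1] 86.0 slope 0.0713 mean [0.5638 0.2505 0.1165]
top 0.086 144 [563.6 251.1] [130.3  12.9] 85.8 slope 0.0712 mean [0.5634 0.2495 0.0912]
top 0.03 1052 [563.1 254.8] [ 59.7 152.6] 0.0 slope -0.0306 mean [0.5615 0.2509 0.0343]
side 0.112 68 [563.5 247.4] [59.7 11.8] 85.7 slope 0.0622 mean [0.5635 0.2453 0.1155]
side 0.086 59 [563.6 245.8] [129.3  11.1] 85.0 slope 0.1217 mean [0.5609 0.2075 0.0907]
side 0.03 662 [563.8 249.6] [ 58.4 155.4] 0.1 slope 0.0003 mean [0.5638 0.2417 0.0337]
w2 0.112 526 [563.3 250.1] [55.2 12.2] 85.3 slope 0.0657 mean [0.5629 0.2502 0.1172]
w2 0.086 515 [562.4 249.3] [129.2  13.8] 85.9 slope 0.0681 mean [0.5629 0.2549 0.0921]
w2 0.03 3241 [563.  253.7] [152.8  60. ] 90.0 slope -0.0049 mean [0.5609 0.2572 0.0353]
top tray ((554.9561767578125, -110.06929016113281), (235.5552978515625, 169.6890869140625), 89.82081604003906)
top 0.084 L 26 mean [ 0.5505 -0.0421  0.0893] rng [ 0.539 -0.051  0.084] [ 0.562 -0.019  0.097]
top 0.084 R 55 mean [ 0.5424 -0.1769  0.0905] rng [ 0.53  -0.198  0.084] [ 0.557 -0.169  0.096]
top 0.116 L 48
[... 1631 characters left out ...]
  0.084] [ 0.561 -0.04   0.095]
w1 0.084 R 162 mean [ 0.5427 -0.1772  0.0911] rng [ 0.529 -0.191  0.084] [ 0.556 -0.17   0.097]
w1 0.116 L 168 mean [ 0.5523 -0.0335  0.1202] rng [ 0.54  -0.045  0.116] [ 0.567 -0.019  0.124]
w1 0.116 R 151 mean [ 0.5414 -0.1876  0.12  ] rng [ 0.528 -0.203  0.116] [ 0.555 -0.176  0.124]
w1 0.126 L 844 mean [ 0.5541 -0.005   0.1453] rng [ 0.54  -0.039  0.126] [0.57  0.018 0.158]
w1 0.126 R 741 mean [ 0.5401 -0.2093  0.1495] rng [ 0.525 -0.231  0.126] [ 0.554 -0.18   0.166]
w1 0.036 L 398 mean [ 0.5507 -0.0786  0.0409] rng [ 0.538 -0.108  0.036] [ 0.588 -0.02   0.044]
w1 0.036 R 490 mean [ 0.5524 -0.1517  0.0409] rng [ 0.53  -0.206  0.036] [ 0.588 -0.109  0.044]
```

Run:
```python
from h import *
o=ori(-.07)
robot.move_ptp([.5633,.2502,.20],o)
robot.servo_line([.5633,.2502,.089],v=.12)
f0=robot.read_state()["contact_force"]
robot.grip(0.0); s=robot.read_state(); print(s["time_s"],s["gripper_width"],s["finger_force"],s["eef_pos"],s["contact_force"]-f0)
robot.servo_line([.5633,.2502,.125],v=.06); s=robot.read_state(); print(s["contact_force"]-f0)
robot.servo_line([.5633,.2502,.25],v=.2); s=robot.read_state(); print(s["time_s"],s["contact_force"]-f0,s["gripper_width"],s["eef_pos"])
im,d,P=cloud("side"); save(im,"s3"); np.savez("s3",im=im,P=P)
im2,d,P=cloud("wrist"); np.savez("w3",im=im2,P=P)
v=np.hstack([cv2.resize(im[60:260,210:360],(400,533)),cv2.resize(im2,(400,300))[:,:] if 0 else cv2.copyMakeBorder(cv2.resize(im2,(400,300)),0,233,0,0,cv2.BORDER_CONSTANT)]); save(v,"v3")
```

```text
7.55 0.011074871290927412 59.18749272823334 [0.563353   0.2502935  0.08916689] [-0.95817465  1.2915017   4.60677731]
[ 0.05773158  1.01777438 -2.19918599]
9.075 [-0.19746544  0.4364191  -1.65870239] 0.01062254545706746 [0.56288925 0.24980792 0.24876063]
```

View pics/v3.png

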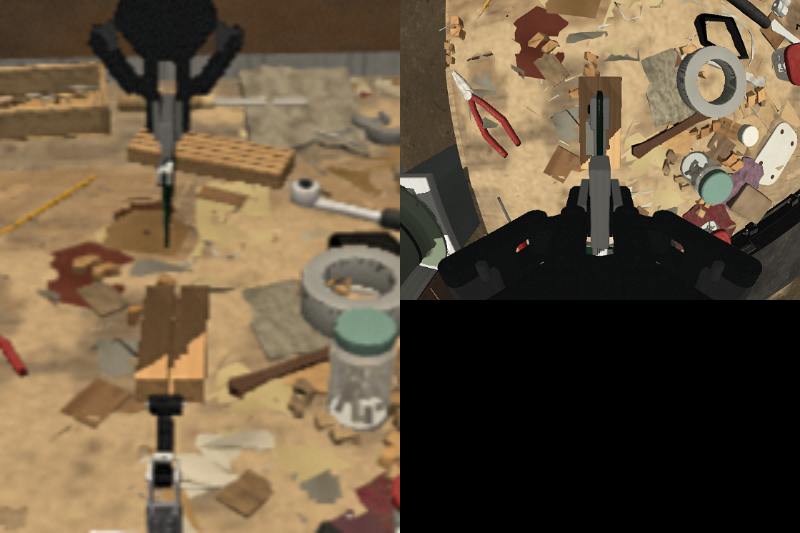

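Run:
```python
from h import *
P=np.load("s3.npz")["P"].reshape(-1,3);P=P[np.isfinite(P[:,0])]
q=P[(abs(P[:,0]-.563)<.02)&(abs(P[:,1]-.25)<.075)&(P[:,2]>.163)&(P[:,2]<.238)]
q=q-[.563,.25,0]; q=q@R.from_euler('z',-.07).as_matrix()
for z in np.arange(.165,.24,.01):
    g=q[abs(q[:,2]-z)<.005]
    if len(g): print(round(z,3),len(g),np.round(g.mean(0),4),np.round(g[:,0].min(),4),np.round(g[:,0].max(),4),"y",np.round(g[:,1].min(),4),np.round(g[:,1].max(),4))
for n in ["w1","top"]:
    P=np.load(n+".npz")["P"].reshape(-1,3);P=P[np.isfinite(P[:,0])]
    q=(P-[.547,-.1105,0])@R.from_euler('z',-.068).as_matrix()
    q=q[(abs(q[:,1])<.15)&(abs(q[:,0])<.13)]
    def rep(t,g,i):
        for s in(1,-1):
            h=g[s*g[:,1]>0] if i==1 else g
            if len(h): print(n,t,s,len(h),"x",np.round(np.percentile(h[:,0],[2,98]),4),np.round(h[:,0].mean(),4),"y",np.round(np.percentile(h[:,1],[2,98]),4),"z",np.round(h[:,2].max(),3))
    c=q[abs(q[:,0])<.02]
    rep("post",c[(c[:,2]>.088)&(c[:,2]<.096)],1)
    rep("cheek",c[(c[:,2]>.118)&(c[:,2]<.123)],1)
    rep("lever",c[(c[:,2]>.135)],1)
    rep("pad",c[(abs(c[:,1])>.095)&(c[:,2]>.12)],1)
    rep("sock",c[(c[:,2]>.037)&(c[:,2]<.044)],1)
    w=q[(q[:,2]>.008)&(q[:,2]<.03)]; rep("tray",w,1)
```

```text
0.165 1 [-0.0007 -0.0552  0.1693] -0.0007 -0.0007 y -0.0552 -0.0552
0.175 13 [ 0.0018 -0.0187  0.1749] -0.0006 0.0024 y -0.0594 0.0259
0.185 14 [ 0.002  -0.0287  0.1849] 0.0002 0.0028 y -0.0679 0.0287
0.195 19 [ 0.0018 -0.0256  0.1948] -0.0019 0.0024 y -0.0695 0.0322
0.205 21 [ 0.0009 -0.0347  0.205 ] -0.0089 0.0026 y -0.0692 0.0346
0.215 15 [ 0.0003 -0.0529  0.2153] -0.0065 0.0025 y -0.0698 0.0324
0.225 9 [ 0.0009 -0.0606  0.2249] -0.001 0.0025 y -0.0678 -0.0467
0.235 7 [ 0.0005 -0.0659  0.2332] -0.001 0.0016 y -0.0687 -0.0638
w1 post 1 72 x [-0.0128  0.0099] -0.0009 y [0.0589 0.0702] z 0.095
w1 post -1 121 x [-0.013   0.0138] 0.0004 y [-0.0719 -0.0602] z 0.096
w1 cheek 1 126 x [-0.0115  0.0119] 0.001 y [0.0662 0.0902] z 0.123
w1 cheek -1 107 x [-0.0123  0.0119] 0.0001 y [-0.0911 -0.0671] z 0.123
w1 lever 1 10774 x [-0.0193  0.019 ] -0.0011 y [0.0023 0.1193] z 0.465
w1 lever -1 1288 x [-0.0122  0.0172] 0.0079 y [-0.1187 -0.0004] z 0.442
w1 pad 1 609 x [-0.0138  0.0133] -0.0002 y [0.0962 0.1279] z 0.158
w1 pad -1 482 x [-0.0133  0.0128] -0.0003 y [-0.1199 -0.0954] z 0.166
w1 sock 1 3
[... 394 characters left out ...]
.096
top cheek 1 29 x [-0.0107  0.0127] -0.0009 y [0.0678 0.0912] z 0.123
top cheek -1 29 x [-0.0111  0.0121] -0.0013 y [-0.089  -0.0655] z 0.123
top lever 1 166 x [-0.0126  0.0144] 0.0007 y [0.0766 0.1296] z 0.158
top lever -1 188 x [-0.0126  0.0137] 0.0004 y [-0.1204 -0.07  ] z 0.167
top pad 1 159 x [-0.0126  0.0145] 0.0006 y [0.0958 0.1297] z 0.158
top pad -1 148 x [-0.0132  0.0138] 0.0003 y [-0.1205 -0.0962] z 0.167
top sock 1 126 x [-0.009  0.011] 0.0007 y [0.0014 0.074 ] z 0.044
top sock -1 128 x [-0.0091  0.0107] 0.0008 y [-0.0646 -0.002 ] z 0.044
top tray 1 1683 x [-0.0657  0.0838] -0.0015 y [0.002  0.1205] z 0.03
top tray -1 1717 x [-0.0646  0.0825] 0.0026 y [-0.1062 -0.0018] z 0.03
```

```bash
cat >> h.py <<'E'
def force(n=4,dt=.02):
    F=[]
    for _ in range(n):
        robot.dwell(dt); F.append(robot.read_state()["contact_force"])
    return np.mean(F,0)
E
python3 - <<'E'
from h import *
o=ori(-.068); x,y=.547,-.1105
robot.servo_line([.5633,.2502,.285],v=.25)
robot.move_ptp([x,y,.285],o)
robot.servo_line([x,y,.18],v=.15); robot.dwell(.3)
f0=force(8); np.save("f0",f0); s=robot.read_state(); print(s["time_s"],f0,s["eef_pos"])
z=.18
while z>.120:
    z-=.003; robot.servo_line([x,y,z],v=.05); F=force(3)-f0
    print(round(z,4),np.round(F,2),np.round(robot.read_state()["eef_pos"][2],4))
    if F[2]>5 or max(abs(F[:2]))>6: break
print(robot.read_state()["time_s"])
E
```

```text
12.1 [-0.0573624  -0.08975994 -1.83187472] [ 0.54703022 -0.1105844   0.18018598]
0.177 [0.06 0.08 0.34] 0.1769
0.174 [-0.15  0.13 -0.19] 0.1739
0.171 [ 0.26  0.24 -0.17] 0.1709
0.168 [0.2  0.49 0.49] 0.1679
0.165 [ 0.06 -0.22 -0.01] 0.1649
0.162 [-0.33  0.2   0.05] 0.1619
0.159 [-0.1   0.14 -0.47] 0.1589
0.156 [-0.38  0.18 -0.22] 0.1559
0.153 [-0.09  0.72  0.31] 0.1529
0.15 [ 0.33 -0.17 -0.15] 0.1499
0.147 [-0.03 -0.35  0.  ] 0.1469
0.144 [-0.28 -0.26  0.62] 0.1439
0.141 [0.47 0.38 0.1 ] 0.1409
0.138 [-0.07 -0.21  0.46] 0.1379
0.135 [ 0.23  0.52 -0.29] 0.1349
0.132 [ 0.36 -0.16  0.26] 0.1319
0.129 [ 0.15 -0.26 -0.05] 0.1289
0.126 [ 0.4   0.11 -0.41] 0.1259
0.123 [ 0.02  0.64 -0.27] 0.1229
0.12 [ 0.33 -0.13 -0.48] 0.1199
18.1
```

Sliding free. Continue down in 1 mm steps to the contacts.

Run:
```python
from h import *
f0=np.load("f0.npy"); x,y=.547,-.1105; z=.120; hit=0
while z>.102:
    z-=.001; robot.servo_line([x,y,z],v=.05); F=force(4)-f0
    print(round(z,4),np.round(F,2))
    if F[2]>2.3: hit+=1
    if hit>=2 or F[2]>5 or max(abs(F[:2]))>6: break
print(robot.read_state()["time_s"])
```

```text
0.119 [ 0.16  0.25 -0.2 ]
0.118 [-0.2   0.12  0.29]
0.117 [ 0.43 -0.33 -0.19]
0.116 [ 0.43 -0.1  -0.4 ]
0.115 [0.16 0.13 0.24]
0.114 [ 0.06  0.12 -0.29]
0.113 [ 0.21  0.06 -0.31]
0.112 [ 0.28  0.28 -0.04]
0.111 [ 0.05  0.01 -0.17]
0.11 [0.33 0.32 0.24]
0.109 [0.18 0.44 0.2 ]
0.108 [0.2  0.11 1.98]
0.107 [0.38 0.15 2.88]
0.106 [ 0.54 -0.24  3.62]
22.5333
```

```bash
cat >> h.py <<'E'
C=np.array([.547,-.1105,0]); YAW=-.068
def pose(s,th,gap=0,e=.008):
    a=np.radians(38)+th; t=np.clip(a-np.pi/2,0,.6)
    n=np.array([np.cos(t),np.sin(t)]); b=np.array([-np.sin(t),np.cos(t)])
    p=np.array([.078,.113])+.056*np.array([np.cos(a),np.sin(a)])+n*(.019+gap)-b*e
    Rz=R.from_euler('z',YAW)
    return C+Rz.apply([0,s*p[0],p[1]]), ori(YAW,1,s*t), Rz.apply([0,s*n[0],n[1]])
E
python3 - <<'E'
from h import *
for s in (1,-1):
    print(s,[None if robot.ik(*pose(s,t)[:2]) is None else np.round(robot.ik(*pose(s,t)[:2])[[4,5,6]],2).tolist() for t in (-.1,.5,.9,1.2,1.5,1.75)])
robot.grip(.085)
z=robot.read_state()["eef_pos"]
robot.servo_line([.547,-.1105,.16],v=.1)
im,d,P=cloud("side"); save(cv2.resize(im[190:370,200:340],None,fx=3,fy=3),"s4")
robot.servo_line([.547,-.1105,.26],v=.25)
im,d,P=cloud("wrist"); np.savez("w4",im=im,P=P)
q=(P.reshape(-1,3)-C)@R.from_euler('z',YAW).as_matrix(); q=q[np.isfinite(q[:,0])]
q=q[(abs(q[:,0])<.012)&(abs(q[:,1])<.066)]
for n,g in (("bar",q[(abs(q[:,1])<.025)&(q[:,2]>.115)&(q[:,2]<.15)]),("shL",q[(q[:,1]>.046)&(q[:,1]<.062)&(q[:,2]>.1)&(q[:,2]<.12)]),("shR",q[(q[:,1]<-.046)&(q[:,1]>-.062)&(q[:,2]>.1)&(q[:,2]<.12)])):
    if len(g): print(n,len(g),np.round(np.median(g,0),4),np.round(np.percentile(g,90,axis=0),4))
print(robot.read_state()["time_s"])
E
```

```text
1 [[0.4, 0.82, -0.59], [0.37, 0.86, -0.53], [0.37, 0.86, -0.48], [0.14, 0.82, -0.16], [-0.06, 0.86, 0.13], [-0.06, 0.86, 0.15]]
-1 [[0.4, 0.87, -0.07], [0.38, 0.89, -0.1], [0.37, 0.89, -0.13], [0.61, 0.91, -0.46], [0.81, 1.01, -0.77], [0.82, 1.0, -0.8]]
bar 794 [-0.0002  0.0004  0.1365] [0.0049 0.0202 0.1374]
shL 256 [-0.0003  0.0534  0.1115] [0.0051 0.0605 0.1125]
shR 184 [-0.0003 -0.0535  0.1117] [ 0.0046 -0.0473  0.1126]
24.5833
```

View pics/s4.png

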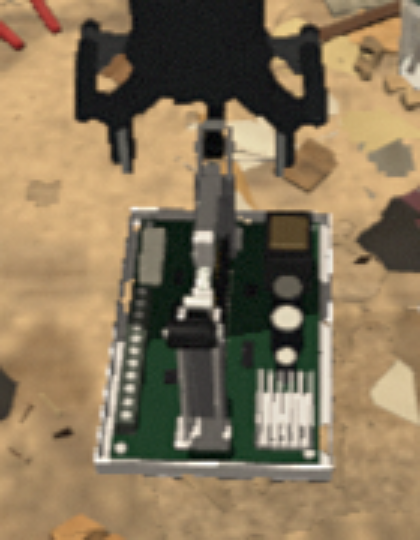

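The board stands level and centred in the slot (side-crop column ~205, rows 150–330), with its shoulders at 111.6 mm. Next I push the left lever.

```bash
cat >> h.py <<'E'
def swing(s,th,limit,f0,fine=1.3,thmax=1.85,tol=99):
    while th<thmax:
        th+=.1 if th<fine-.1 else .015
        p,o,n=pose(s,th); robot.servo_line(p,v=.1 if th<fine else .05,ori=o)
        F=force(2 if th<fine else 3)-f0
        f=F@n; print(round(th,3),round(f,1),np.round(F,1).tolist())
        if f>limit or np.linalg.norm(F)>16: break
    return th
E
python3 - <<'E'
from h import *
s=1
p,o,n=pose(s,-.1,.012)
robot.grip(0)
robot.move_ptp([p[0],p[1],.25],o); robot.servo_line(p,v=.2); robot.dwell(.2)
f0=force(6); print(robot.read_state()["time_s"],f0)
th=swing(s,-.1,9.5,f0)
print(th,robot.read_state()["time_s"])
E
```

```text
27.05 [-0.09319165 -0.20555295 -0.35611499]
0.0 0.7 [0.2, 0.7, -0.2]
0.1 0.9 [-0.2, 0.9, 0.2]
0.2 1.5 [0.2, 1.5, 0.2]
0.3 -0.0 [0.0, -0.0, -0.3]
0.4 0.2 [-0.5, 0.2, -0.0]
0.5 0.7 [-0.2, 0.7, -0.2]
0.6 -0.0 [-0.3, 0.0, -0.3]
0.7 0.4 [0.3, 0.3, 0.9]
0.8 0.5 [-0.1, 0.5, 0.4]
0.9 0.2 [-0.2, 0.3, 0.3]
1.0 0.5 [0.3, 0.4, 0.7]
1.1 0.1 [0.2, 0.1, -0.0]
1.2 0.8 [-0.1, 0.8, 0.3]
1.215 0.3 [-0.0, 0.2, 0.3]
1.23 1.0 [0.2, 1.0, 0.0]
1.245 0.8 [-0.4, 0.8, 0.4]
1.26 0.5 [0.6, 0.5, 0.0]
1.275 -0.2 [0.8, -0.4, 0.4]
1.29 0.3 [-0.2, 0.2, 0.2]
1.305 0.8 [-0.1, 0.6, 0.7]
1.32 0.8 [0.0, 0.7, 0.5]
1.335 0.1 [-0.5, -0.0, 0.4]
1.35 0.0 [-0.1, -0.1, 0.2]
1.365 0.7 [0.4, 0.4, 0.7]
1.38 0.4 [0.1, 0.3, 0.3]
1.395 0.7 [0.8, 0.4, 0.6]
1.41 0.7 [-0.3, 0.5, 0.6]
1.425 0.0 [0.3, -0.0, 0.1]
1.44 0.6 [0.4, 0.3, 0.6]
1.455 -0.2 [0.4, -0.0, -0.3]
1.47 0.4 [0.2, 0.1, 0.6]
1.485 0.3 [0.1, 0.2, 0.3]
1.5 0.3 [0.5, -0.1, 0.6]
1.515 1.1 [0.9, 0.9, 0.6]
1.53 2.4 [0.2, 1.8, 1.6]
1.545 2.7 [0.7, 2.2, 1.5]
1.56 2.5 [0.7, 1.9, 1.7]
1.575 2.4 [0.9, 1.9, 1.4]
1.59 2.4 [0.6, 2.2, 1.0]
1.605 2.6 [0.5, 2.4, 1.1]
1.62 2.0 [0.5, 1.8, 0.9]
1.635 2.6 [0.2, 2.1, 1.6]
1.65 2.3 [-0.1, 2.1, 1.1]
1.665 3.2 [0.8, 2.2, 2.4]
1.68 2.9 [0.5, 2.3, 1.8]
1.695 3.2 [0.9, 2.8, 1.6]
1.71 4.5 [0.5, 3.8, 2.4]
1.725 5.8 [0.1, 4.9, 3.1]
1.74 7.8 [0.5, 6.7, 3.9]
1.755 9.7 [1.2, 7.8, 5.8]
1.7549999999999963 41.9
```

Run:
```python
from h import *
p,o,n=pose(1,1.755,.02)
robot.servo_line(p,v=.2); robot.servo_line([p[0],p[1],.24],v=.4)
s=-1
p,o,n=pose(s,.1,.012)
robot.move_ptp([p[0],p[1],.24],o); robot.servo_line(p,v=.25); robot.dwell(.1)
f0=force(5); print(robot.read_state()["time_s"],f0)
for th in (.3,.6,.9,1.1,1.25,1.35,1.43):
    p,o,n=pose(s,th); robot.servo_line(p,v=.12,ori=o)
    F=robot.read_state()["contact_force"]-f0
    if np.linalg.norm(F)>12: print("high",th,F); break
print(robot.read_state()["time_s"])
while th<1.85:
    th+=.02; p,o,n=pose(s,th); robot.servo_line(p,v=.05,ori=o); F=force(3,.015)-f0; f=F@n
    print(round(th,3),round(f,1),end="; ")
    if f>9.5 or np.linalg.norm(F)>15: break
print(robot.read_state()["time_s"])
```

```text
44.0583 [ 0.09855288 -0.20998986 -0.02273526]
46.2333
1.45 0.3; 1.47 0.7; 1.49 -0.2; 1.51 -0.0; 1.53 0.8; 1.55 1.7; 1.57 1.7; 1.59 1.1; 1.61 1.5; 1.63 1.2; 1.65 3.6; 1.67 5.7; 1.69 7.8; 1.71 9.4; 1.73 11.1; 50.7333
```

Run:
```python
from h import *
p,o,n=pose(-1,1.73,.02)
robot.servo_line(p,v=.2); robot.servo_line([p[0],p[1],.24],v=.4)
im,d,P=cloud("side"); save(cv2.resize(im[190:370,200:340],None,fx=3,fy=3),"s5")
s=1; p,o,n=pose(s,1.6,.02)
robot.move_ptp([p[0],p[1],.24],o); robot.servo_line(p,v=.25); robot.dwell(.1)
f0=force(5); th=1.58
while th<1.85:
    th+=.02; p,o,n=pose(s,th); robot.servo_line(p,v=.05,ori=o); F=force(3,.015)-f0; f=F@n
    print(round(th,3),round(f,1),end="; ")
    if f>10 or np.linalg.norm(F)>15: break
print(robot.read_state()["time_s"])
p,o,n=pose(1,th,.02)
robot.servo_line(p,v=.2); robot.servo_line([p[0],p[1],.26],v=.4)
robot.move_ptp([.547,-.1105,.32],ori(YAW))
im,d,P=cloud("wrist"); save(im,"w6"); print(robot.read_state()["time_s"])
q=(P.reshape(-1,3)-C)@R.from_euler('z',YAW).as_matrix(); q=q[np.isfinite(q[:,0])]
q=q[(abs(q[:,0])<.02)]
g=q[(abs(q[:,0])<.006)&(abs(q[:,1])<.02)&(q[:,2]>.115)&(q[:,2]<.143)]; print("bar",len(g),np.median(g,0))
for s in(1,-1):
    g=q[(s*q[:,1]>0.02)&(s*q[:,1]<.11)&(q[:,2]>.15)&(q[:,2]<.18)]; print("pad",s,len(g),np.median(g,0),g[:,2].max() if len(g) else 0)
    g=q[(s*q[:,1]>0.044)&(s*q[:,1]<.066)&(q[:,2]>.1)&(q[:,2]<.125)]; print("sh",s,len(g),np.median(g,0) if len(g) else 0)
    for yb in (.028,.022): 
        g=q[(abs(s*q[:,1]-yb)<.004)&(abs(q[:,0])<.006)&(q[:,2]>.12)&(q[:,2]<.143)]; print(yb,len(g),np.median(g[:,2]) if len(g) else 0)
im2,_=robot.capture("side")
save(np.hstack([cv2.resize(im[90:290,230:370],(420,600)),cv2.resize(im2[200:340,220:310],(380,600))]),"v6")
```

```text
1.6 0.1; 1.62 -0.1; 1.64 -0.3; 1.66 -0.3; 1.68 -0.2; 1.7 3.1; 1.72 6.2; 1.74 7.6; 1.76 9.7; 1.78 11.8; 56.3083
57.5667
bar 415 [3.45361734e-04 9.92667527e-05 1.32465101e-01]
pad 1 529 [0.00024522 0.03919222 0.1598236 ] 0.16307433919621395
sh 1 4 [0.00019384 0.06574795 0.12117476]
0.028 30 0.13244234389736045
0.022 77 0.13232717331433924
pad -1 502 [ 0.00040784 -0.03779092  0.16041274] 0.16379363638512967
sh -1 26 [-0.00069808 -0.04539684  0.10751956]
0.028 38 0.1323096975382716
0.022 77 0.13254831573553
```

View pics/v6.png

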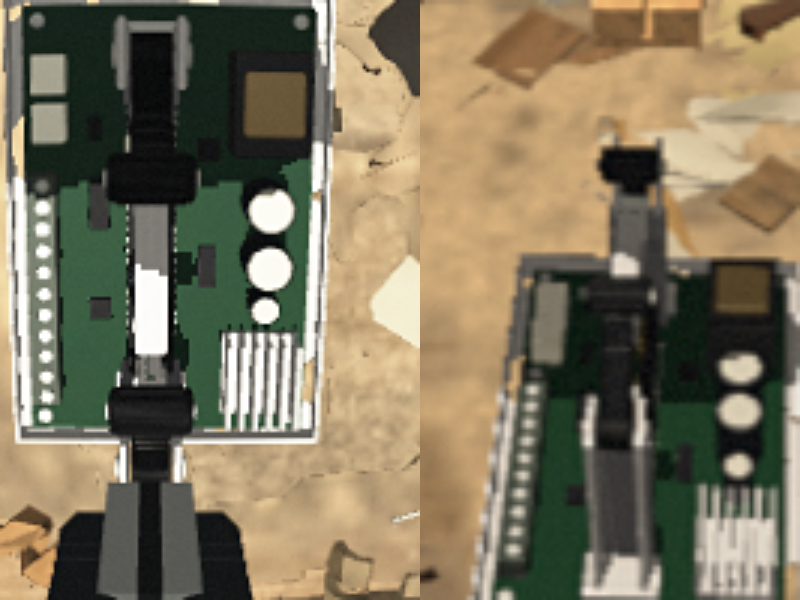

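```bash
python3 -c "
from h import *
print(robot.close_job())"
```

```text
the job is handed in; nothing more can be done
None
```

The board is in the slot, component side towards the screw terminal, and clamped fully down: its grip bar sits level and about 4 mm lower than before the levers went in. Both levers went firm at about 11–12 N, the arm touched none of the tools or jars, and the job was handed in at about 58 s.

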